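# Fit the swarf strip under the key machine's flap

### The job

With the bench brush, sweep the three brass offcuts into one pile on the bench, well clear of the place in front of the key machine where the aluminium swarf strip will lie, and stand the brush back on the bench on its bristles. Then bring the strip, its lip on the side away from the machine, and tuck its whole flat edge under the hinged steel flap, without lifting the flap, until it meets the machine's foot, and finish while holding the strip firmly pressed flat on the bench, as one does while its adhesive takes. Touch the offcuts with nothing but the brush, and leave the jar, padlock and rubber heel alone.

Things in the scene. Friction and masses are not known exactly. Their poses are not given: they have to be found in the camera images.
- table: the flat grey bench top, at height 0; it carries everything
- machine: key-cutting machine fixed to the bench: base 300 deep x 400 wide x 50 high; vices from 55 mm behind its front (to 133 high), housing behind (to 222). Origin on the bench at the foot of the middle of the front face; +x points into the machine (free bench at -x), y along the front. The strip meets the front face, plane x = 0; its place is x -115 to 0, y -95 to 95 mm here
- swarf_flap (a joint): hinge of the sheet-steel flap along the machine's front, 230 mm long (y -115 to 115), 2.5 mm thick; hinge line 40 mm up on the front face, the flap slopes out and down from it. 0 rad: hanging on its stop; grows as it lifts (0.1 rad raises the edge 3.4 mm). Light: about 1 N at the edge lifts it
- flap_edge (a point): middle of the flap's free lower edge, 34 mm in front of the machine's front face; the underside of the edge hangs 8 mm above the bench
- strip: loose aluminium strip, 0.24 kg: flat leg 115 deep (x) x 190 long (y) x 3 mm thick, lying on the bench; along its front edge an upright lip 8 thick, 35 high over the bench. Origin: centre of the underside; lip mid-plane at x = -53.5, flat rear edge at x = +57.5 mm. In its place its axes are parallel to the machine's, origin 57.5 mm before the front face
- strip_lip (a point): middle of the strip's lip, 33 mm above the strip's underside; the lip can be pinched here across its 8 mm
- strip_rear_a (a point): rear corner of the strip's underside at its +y end
- strip_rear_b (a point): rear corner of the strip's underside at its -y end
- brush: loose bench brush, 0.26 kg, standing on its bristles: stiff bristle field 150 (its x) x 40 (y) x 32 high, wooden back 160 x 46 to a height of 46, and on it a wooden grip ridge 110 long x 24 wide, from 46 to 82 mm above the bristle ends. Origin at the centre of the bristle ends, z up
- brush_grip (a point): middle of the top of the brush's grip ridge, 82 mm above the bristle ends
- offcut1: sawn-off end of a brass lock cylinder standing on its cut: 33 x 17 mm in plan, 16 high, 35 g; origin at the centre of its underside, x along the 33 mm
- offcut2: another such offcut
- offcut3: another such offcut
- jar: bystander: closed glass jar with a cap, 68 across, 110 high; origin at its foot
- padlock: bystander: brass padlock standing up, 24 x 50, 75 high; origin at its foot
- heel_block: bystander: black rubber shoe heel, 65 x 60 x 28 high; origin at its foot

How it is judged:
By the outcome, as a careful person would: the job done as asked, in the order asked, and still so for the second after the job is handed in, while the arm keeps its last pose, push and grip.
It also fails if it takes over 72 s, if anything falls off the work surface, if the arm or the gripper's body presses on something with over 40 N, if the wrist force passes 120 N, or if a joint passes its speed limit or range.

### The arm

A 6-joint arm with a two-finger parallel gripper is mounted at the origin on the work surface. World frame = base frame: x ahead of the robot, y to its left, z up, the work surface at z = 0. Lengths are in mm, angles in rad, forces in N, time in s.
With the tool pointing down it reaches from about 350 to 775 mm from the base axis. Payload 7.3 kg.
Tool frame: the origin (TCP) lies on the centre line of the jaws, within the pads' length; the fingertips stand 22 mm ahead of it and the grasp point (between the pads) lies 3 mm ahead of it; z points along the fingers, y is the direction in which the jaws open and shut (so a half turn about z gives the same grasp; the last joint's range is limited). The gripper opens to 92 mm and grips with 3 to 60 N. Pads are 19 mm wide; open, the fingers measure 130 mm over their backs; the gripper's body (75 mm by 190 mm) begins 47 mm behind the grasp point.
Start: joints at [-1.299, 0.342, 1.524, -0, 1.275, -0.146], TCP at [213.042, -479.85, 248.741] pointing down, gripper open.
Joint ranges: [-2.53, 2.53], [-0.77, 2.02], [0.04, 2.7], [-1, 4.14], [0.28, 2.66], [-3.11, 3.11]. Speed limits (rad/s): [2.57, 2.57, 3.14, 3.14, 3.14, 3.14].

### API

Orientations are given as [roll, pitch, yaw] about the fixed x, y, z axes, in that order (R = Rz(yaw) Ry(pitch) Rx(roll)).
In Python, from plant import bot gives the robot as it stands.
- The arm moves only by the tool play_rows, never from a script. Its argument "moves" is one flat list of numbers, 5 for each row, row after row: the closure in counts, from 0 (fully open) to 255 (shut), then the shift along the tool's x, y, z in mm, then the turn about the tool's z in degrees. A call has 1 to 8 rows; each row is the pose to reach, as a shift and turn from the pose commanded when the call began, along the tool's axes at that moment; what a row does not reach only later rows make up. A row lasts 1/12 s, in which the tool goes at most 41.7 mm and 7.16 degrees, less where a joint would pass 70% of its speed; a pose out of reach is approached as far as the arm can. A call with a gripper value outside its range is refused whole. The fingers move at their own pace and stop on an object; the grip force is fixed at half the most. Time passes only in rows, so rows that repeat a pose let the fingers close. It gives the time, the measured TCP pose, the force and the opening at its end, in the units of the state.
- bot.get_obs(): the state, without advancing time (a new reading comes with each control period).
- bot.capture(name): name is "scene" or "top" or "wrist"; returns a dict with "color" (400x640x3 uint8, red, green, blue), "fx", "fy", "cx", "cy" (pixels), "world_to_cam" (4x4, takes a point from world to camera coordinates); the wrist camera has in their place "T_tool_cam" (4x4, takes a point from camera to tool coordinates, whose origin is the TCP and whose axes are the flange's). Camera axes: x right, y down, z forward; pixel columns grow to the right and rows downward; lengths in mm; the calibration is good to about 2 mm. A picture is of the moment at which its call begins: read the wrist's pose just before it. There is no depth.
- bot.close_job(): hands the job in, once; it reports no verdict.
The state is a dict: "time": time; "joint_positions": joint angles; "dq": joint speeds; "tau": joint torques, N m; "tool_pos": TCP position; "tcp_rot": TCP orientation; "contact_force": force on the tool from outside, world axes, zero at the start; "moment": the same for the moment, N m; "grip_width": finger opening in mm.
Only numpy, scipy, OpenCV 4.12 (cv2) and the standard library are available. Lean on these libraries where they do the work, as an engineer would, in place of code of your own. Each camera call takes 0.05 s, during which the arm holds its last target.

## Working session

There is one attempt and no reset: what is moved stays moved. The work goes in short steps, Python scripts to look and compute and a tool call to move; the robot and the scene stay as the last step left them, time stands still between calls to the robot, and variables do not carry over. Pictures are saved under pics/ and viewed, and the job is handed in when it is done.

Besides the shell and the picture viewer there is one more tool, called after "Call:" by a JSON object that holds its "op" and its "data". play_rows: Moves the arm, as the interface text tells. Its arguments: {"type":"object","properties":{"moves":{"type":"array","items":{"type":"number"}}},"required":["moves"]}

```bash
mkdir -p pics; ls
python3 - <<'E'
from plant import bot
import cv2,numpy as np
print(bot.get_obs())
for n in ["scene","top","wrist"]:
    c=bot.capture(n); cv2.imwrite(f"pics/{n}0.png",c["color"][:,:,::-1])
    print(n,{k:(np.round(v,3).tolist() if k!="color" else 0) for k,v in c.items()})
E
```

```text
pics
{'time': 0.0, 'joint_positions': array([-1.29899621e+00,  3.42722898e-01,  1.52500551e+00, -1.58721021e-05,
        1.27538782e+00, -1.46028483e-01]), 'dq': array([-1.10156595e-04, -1.15287066e-03,  2.62624680e-04,  1.08120982e-04,
        5.08934299e-05,  3.49520572e-04]), 'tau': array([-8.25728580e-05, -4.31234765e+01, -2.44218689e+01,  7.18226214e-02,
        5.60300646e-02, -9.04398416e-05]), 'tool_pos': array([ 212.93596431, -479.47767759,  248.04885925]), 'tcp_rot': array([-3.14008309e+00, -2.06679483e-04,  4.17833076e-01]), 'contact_force': array([-0.46048723, -0.18229405, -0.73475951]), 'moment': array([-0.01099622, -0.04556481,  0.04627926]), 'grip_width': 91.84921141201946}
scene {'color': 0, 'fx': 433.333, 'fy': 433.333, 'cx': 313.24, 'cy': 197.338, 'world_to_cam': [[0.237, 0.972, 0.006, -226.361], [0.72, -0.172, -0.673, -343.154], [-0.653, 0.163, -0.74, 1211.938], [0.0, 0.0, 0.0, 1.0]]}
top {'color': 0, 'fx': 361.516, 'fy': 361.516, 'cx': 320.288, 'cy': 203.274, 'world_to_cam': [[0.011, -0.999, 0.041, 61.051], [-0.999, -0.013, -0.048, 580.208], [0.049, -0.04, -0.998, 789.662], [0.0, 0.0, 0.0, 1.0]]}
wrist {'color': 0, 'fx': 309.769, 'fy': 309.769, 'cx': 318.66, 'cy': 195.855, 'T_tool_cam': [[-0.001, -0.964, -0.266, 72.219], [1.0, -0.0, -0.001, 0.494], [0.001, -0.266, 0.964, -136.303], [0.0, 0.0, 0.0, 1.0]]}
```

View pics/scene0.png

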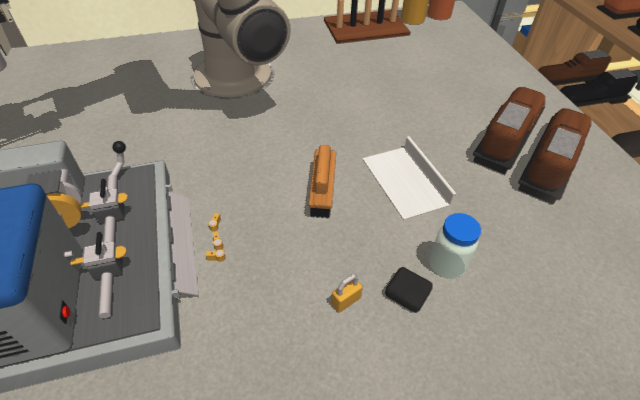

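View pics/top0.png

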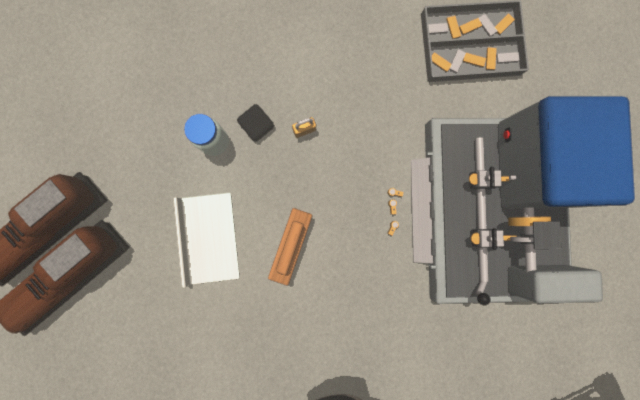

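View pics/wrist0.png

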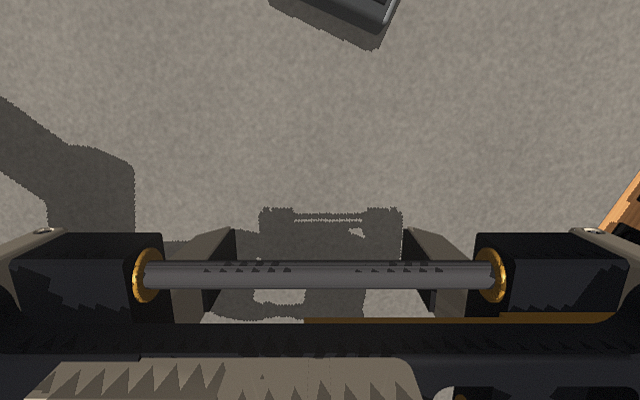

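```bash
cat > h.py <<'E'
from plant import bot
import cv2,numpy as np
def ray(c,uv,W=None):
    T=np.linalg.inv(c["world_to_cam"] if W is None else W)
    d=np.array([(uv[0]-c["cx"])/c["fx"],(uv[1]-c["cy"])/c["fy"],1.0])
    return T[:3,3],T[:3,:3]@d
def onz(c,uv,z):
    o,d=ray(c,uv); return (o+d*(z-o[2])/d[2])
def proj(c,p):
    q=c["world_to_cam"]@np.append(p,1); return np.array([c["fx"]*q[0]/q[2]+c["cx"],c["fy"]*q[1]/q[2]+c["cy"]])
def two(c1,u1,c2,u2):
    o1,d1=ray(c1,u1);o2,d2=ray(c2,u2)
    A=np.stack([d1,-d2],1);s=np.linalg.lstsq(A,o2-o1,rcond=None)[0]
    a=o1+d1*s[0];b=o2+d2*s[1];return (a+b)/2,np.linalg.norm(a-b)
def save(img,name,box=None,k=1):
    if box: img=img[box[1]:box[3],box[0]:box[2]]
    cv2.imwrite(f"pics/{name}.png",cv2.resize(img[:,:,::-1],None,fx=k,fy=k,interpolation=cv2.INTER_NEAREST))
E
python3 - <<'E'
from h import *
c=bot.capture("top")
save(c["color"],"t1",(160,100,320,300),3) if 0 else save(c["color"],"t1",(165,100,325,220+80),3)
save(c["color"],"t2",(370,110,530,310),3)
s=bot.capture("scene")
save(s["color"],"s1",(150,130,300,310),3)
save(s["color"],"s2",(290,120,490,320),3)
E
```

```text
(no output)
```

View pics/t1.png

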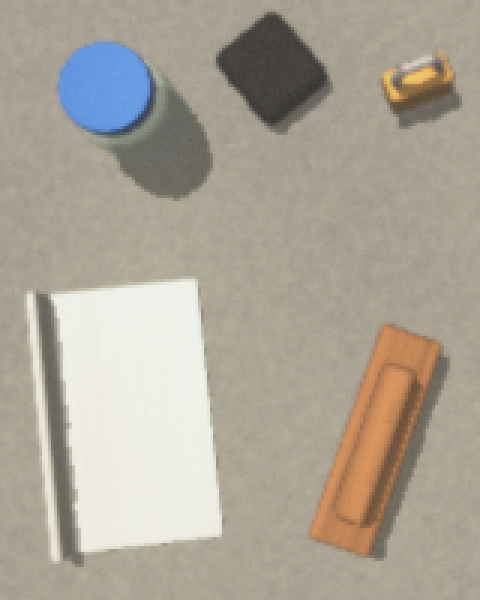

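View pics/t2.png

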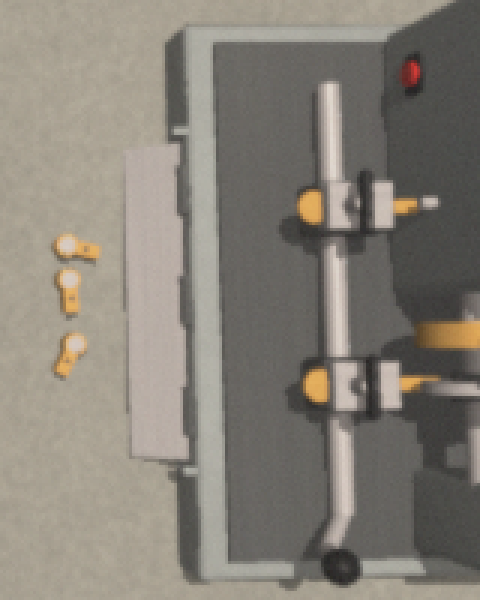

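View pics/s1.png

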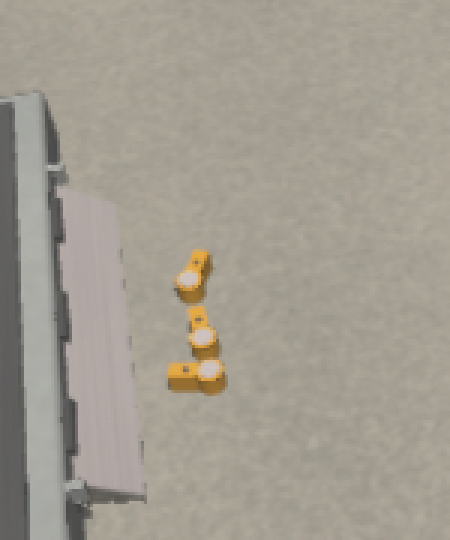

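View pics/s2.png

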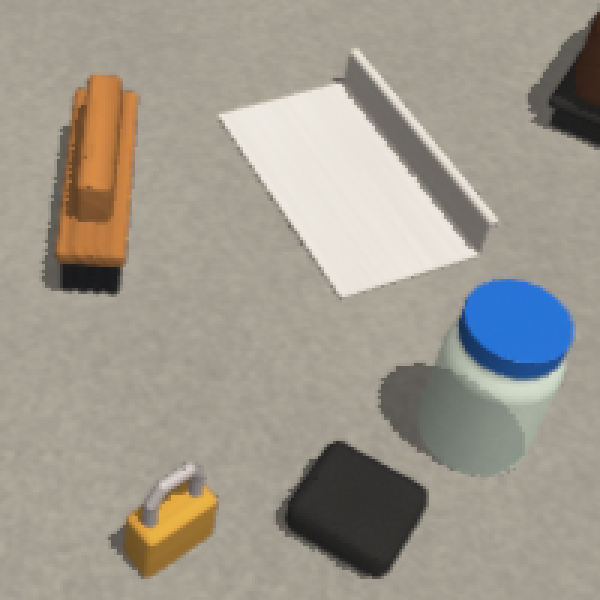

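Run:
```python
from h import *
c=bot.capture("top"); s=bot.capture("scene")
def t1(x,y): return (165+(x-1)/3,100+(y-1)/3)
def t2(x,y): return (370+(x-1)/3,110+(y-1)/3)
def s1(x,y): return (150+(x-1)/3,130+(y-1)/3)
def s2(x,y): return (290+(x-1)/3,120+(y-1)/3)
def P(n,u,z): print(n,np.round(onz(c,u,z),1))
P("flapedge +x",t2(124,150),10.);P("flapedge -x",t2(131,458),10.)
P("rim +x",t2(187,27),50);P("rim -x",t2(203,579),50)
P("foot +x",t2(166,40),0);P("foot -x",t2(184,577),0)
print("stereo flap", two(c,t2(124,150),s,s1(145,500)), two(c,t2(131,458),s,s1(117,203)))
print("strip rear"); P("",t1(196,279),3);P("",t1(221,535),3)
P("lip ends",t1(32,291),35);P("",t1(55,561),35)
print("scene strip rear",onz(s,s2(344,297),3),onz(s,s2(219,115),3))
# brush top face
P("back c",t1(385,324),46);P("",t1(442,344),46);P("",t1(371,558),46);P("",t1(311,538),46)
P("ridge",t1(401,366),82);P("",t1(355,524),82)
hsv=cv2.cvtColor(c["color"],cv2.COLOR_RGB2HSV)
# offcuts
for nm,cam in (("top",c),("scene",s)):
  hsv=cv2.cvtColor(cam["color"],cv2.COLOR_RGB2HSV)
  m=((hsv[...,1]>120)&(hsv[...,0]>12)&(hsv[...,0]<30)).astype(np.uint8)
  n,l,st,ce=cv2.connectedComponentsWithStats(m)
  for i in range(1,n):
    if 15<st[i,4]<400: print(nm,st[i],ce[i],np.round(onz(cam,ce[i],10),1))
for n,u,z in (("jar",t1(105,87),110),("heel",t1(272,68),28),("padlock",t1(418,85),40)): P(n,u,z)
for p in ((85,247),(67,245),(69,276),(70,302),(75,343),(64,366)):P("off",t2(*p),12)
for p in ((182,377),(210,370),(203,338),(196,314),(187,279),(201,256)):print("soff",onz(s,s1(*p),13))
```

```text
flapedge +x [ 681.1 -136.2   10. ]
flapedge -x [ 450.3 -141.3   10. ]
rim +x [ 764.5 -170.5   50. ]
rim -x [ 370.4 -180.5   50. ]
foot +x [ 768.6 -171.9    0. ]
foot -x [ 360.7 -184.5    0. ]
stereo flap (array([ 682.4156649 , -137.36618374,    3.13658057]), np.float64(1.6528394487598161)) (array([ 450.22821856, -141.00034284,    7.71622084]), np.float64(1.8831790341028731))
strip rear
 [600.8 269.3   3. ]
 [412.6 246.7   3. ]
lip ends [588.2 377.5  35. ]
 [399.  355.9  35. ]
scene strip rear [603.36261541 272.00161085   3.        ] [414.96656225 246.7455955    3.        ]
back c [567.7 127.4  46. ]
 [554.1  86.9  46. ]
 [403.9 134.7  46. ]
 [417.6 176.7  46. ]
ridge [538.3 115.   82. ]
 [432.7 144.1  82. ]
top [496  14  18  20 167] [504.18562874  23.45508982] [1005.  -356.1   10. ]
top [447  16  35  22 372] [461.63172043  26.30376344] [ 994.8 -255.1   10. ]
top [463  48  33  22 375] [482.57866667  58.664     ] [ 919.6 -303.9   10. ]
top [432  53  19  18 176] [440.40340909  61.71022727] [ 909.5 -204.8   10. ]
top [293 121  23  13 138] [303.36956522 127.1884058 ] [750.1 108.1  10. ]
t
[... 1321 characters left out ...]
45454545 253.03208556] [604.4 -98.9  10. ]
scene [115 246  11  13 110] [119.86363636 251.63636364] [ 560.5 -268.8   10. ]
scene [ 70 257  13   8  71] [ 76.1971831  260.77464789] [ 563. -344.   10.]
jar [716.6 308.4 110. ]
heel [753.8 212.9  28. ]
padlock [740.5 106.5  40. ]
off [ 607.1 -106.    12. ]
off [608.4 -92.5  12. ]
off [585.2 -94.   12. ]
off [565.8 -94.8  12. ]
off [535.3 -98.6  12. ]
off [518.1 -90.4  12. ]
soff [ 609.5665003  -108.06378683   13.        ]
soff [608.35590053 -91.11657512  13.        ]
soff [583.18962219 -93.03027317  13.        ]
soff [563.37487261 -95.58807255  13.        ]
soff [533.53127897 -98.70753023  13.        ]
soff [516.17907768 -88.17971723  13.        ]
```

```bash
cat >> h.py <<'E'
from scipy.spatial.transform import Rotation as Rn
def goal(x,y,z,yaw):
    o=bot.get_obs();R=Rn.from_euler("xyz",o["tcp_rot"]).as_matrix()
    d=R.T@(np.array([x,y,z])-o["tool_pos"])
    t=-np.degrees((yaw-o["tcp_rot"][2]+np.pi)%(2*np.pi)-np.pi)
    print("t",round(o["time"],2),"pos",np.round(o["tool_pos"],1),"rot",np.round(o["tcp_rot"],3),"F",np.round(o["contact_force"],1),"w",round(o["grip_width"],1))
    print("shift",np.round(d,1),"turn",round(t,1))
E
python3 -c "
from h import *
goal(485.7,131,150,-0.305)"
```

```text
t 0.35 pos [ 213.  -479.8  248.6] rot [-3.141 -0.     0.418] F [ 0.5  0.7 -1. ] w 91.8
shift [ 497.1 -447.6   98.7] turn 41.4
```

Call:
{"op": "play_rows", "data": {"moves": [0,497,-448,0,41,0,497,-448,0,41,0,497,-448,0,41,0,497,-448,0,41,0,497,-448,0,41,0,497,-448,0,41,0,497,-448,40,41,0,497,-448,80,41]}}

```text
time: 1.02
tool_pos: [342.8, -190.5, 237.8]
tcp_rot: [3.141, -0.003, -0.3]
contact_force: [0.5, -0.8, -1.0]
grip_width: 91.9
```

```bash
python3 -c "
from h import *
goal(485.7,131,150,-0.305)"
```

```text
t 1.02 pos [ 342.8 -190.5  237.8] rot [ 3.141e+00 -3.000e-03 -3.000e-01] F [ 0.5 -0.8 -1. ] w 91.9
shift [  41.3 -349.5   87.6] turn 0.3
```

Call:
{"op": "play_rows", "data": {"moves": [0,41,-349,87,0,0,41,-349,87,0,0,41,-349,87,0,0,41,-349,87,0,0,41,-349,87,0,0,41,-349,87,0,0,41,-349,87,0,0,41,-349,87,0]}}

```text
time: 1.68
tool_pos: [472.9, 106.5, 156.5]
tcp_rot: [-3.142, -0.001, -0.297]
contact_force: [1.5, -0.4, -0.6]
grip_width: 91.5
```

```bash
python3 -c "
from h import *
goal(485.7,131,150,-0.305)
c=bot.capture('wrist');save(c['color'],'w1')
c=bot.capture('top');save(c['color'],'tt1',(220,150,380,330),4)"
```

```text
t 1.68 pos [472.9 106.5 156.5] rot [-3.142e+00 -1.000e-03 -2.970e-01] F [ 1.5 -0.4 -0.6] w 91.5
shift [  5.  -27.2   6.6] turn 0.4
```

View pics/w1.png

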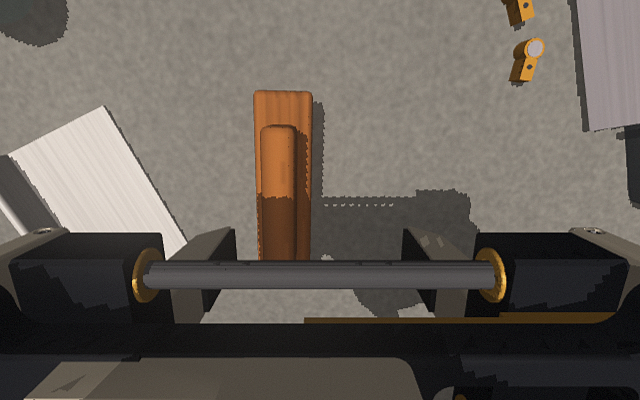

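Call:
{"op": "play_rows", "data": {"moves": [0,5,-27,7,0.4,0,5,-27,40,0.4,0,5,-27,65,0.4,0,5,-27,84,0.4,0,5,-27,84,0.4,255,5,-27,84,0.4,255,5,-27,84,0.4,255,5,-27,84,0.4]}}

```text
time: 2.45
tool_pos: [486.2, 128.5, 74.5]
tcp_rot: [-3.141, -0.003, -0.305]
contact_force: [-0.9, 0.6, -0.1]
grip_width: 76.1
```

Call:
{"op": "play_rows", "data": {"moves": [255,0,0,0,0,255,0,0,0,0,255,0,0,0,0,255,0,0,0,0]}}

```text
time: 2.78
tool_pos: [485.3, 128.7, 73.4]
tcp_rot: [-3.141, -0.001, -0.305]
contact_force: [-0.2, 0.2, 1.0]
grip_width: 50.1
```

```bash
python3 -c "
from h import *
goal(660,-46,112,1.571)
c=bot.capture('wrist');save(c['color'],'w2')
c=bot.capture('scene');save(c['color'],'s3',(150,60,400,300),3)"
```

```text
t 2.78 pos [485.3 128.7  73.4] rot [-3.141e+00 -1.000e-03 -3.050e-01] F [-0.2  0.2  1. ] w 50.1
shift [219.  114.2 -38.5] turn -107.5
```

View pics/s3.png

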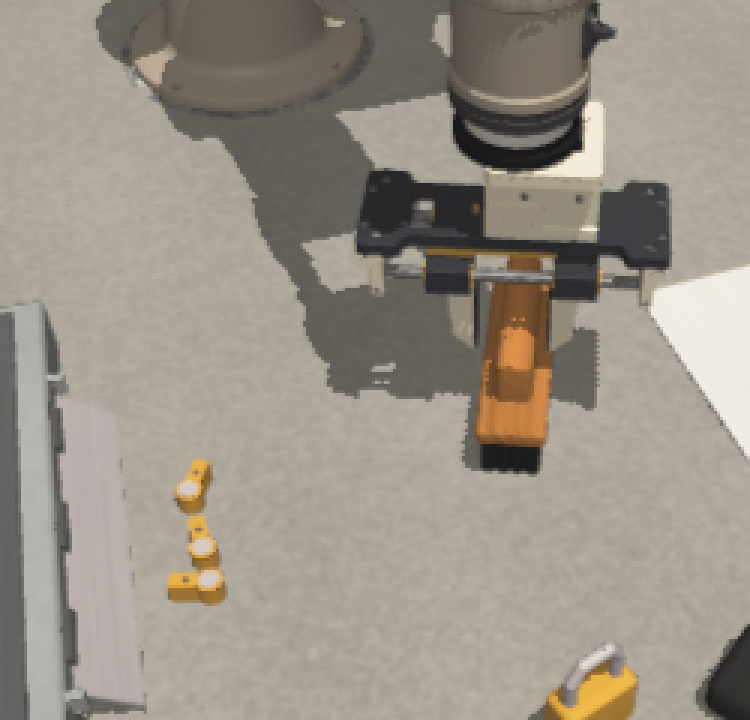

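View pics/w2.png

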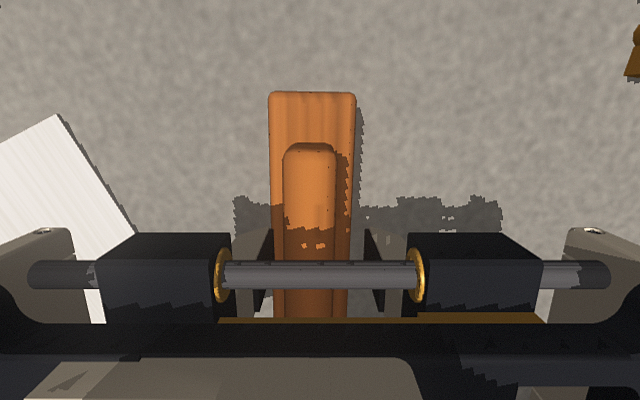

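Call:
{"op": "play_rows", "data": {"moves": [255,0,0,0,0,255,0,0,0,0,255,0,0,0,0,255,0,0,0,0,255,0,0,0,0,255,0,0,0,0,255,0,0,-20,0,255,0,0,-40,0]}}

```text
time: 3.55
tool_pos: [483.7, 128.3, 112.0]
tcp_rot: [3.139, 0.004, -0.305]
contact_force: [0.6, 0.1, -2.3]
grip_width: 23.8
```

```bash
python3 -c "
from h import *
goal(670,-46,112,1.571)"
```

```text
t 3.55 pos [483.7 128.3 112. ] rot [ 3.139  0.004 -0.305] F [ 0.6  0.1 -2.3] w 23.8
shift [230.1 110.4  -0.8] turn -107.5
```

Call:
{"op": "play_rows", "data": {"moves": [255,30,14,0,-7,255,60,28,0,-14,255,90,42,0,-21,255,120,56,0,-28,255,150,70,0,-35,255,180,84,0,-42,255,210,98,0,-49,255,230,110,0,-56]}}

```text
time: 4.22
tool_pos: [672.7, -47.6, 111.9]
tcp_rot: [-3.142, 0.001, 0.678]
contact_force: [-0.5, -0.7, -2.7]
grip_width: 23.7
```

```bash
python3 -c "
from h import *
goal(670,-46,112,1.571)"
```

```text
t 4.22 pos [672.7 -47.6 111.9] rot [-3.142e+00  1.000e-03  6.780e-01] F [-0.5 -0.7 -2.7] w 23.7
shift [-1.2 -2.9 -0.1] turn -51.2
```

Call:
{"op": "play_rows", "data": {"moves": [255,-1,-3,0,-7,255,-1,-3,0,-14,255,-1,-3,0,-21,255,-1,-3,0,-28,255,-1,-3,0,-35,255,-1,-3,0,-42,255,-1,-3,0,-49,255,-1,-3,15,-51]}}

```text
time: 4.88
tool_pos: [669.9, -44.0, 99.8]
tcp_rot: [3.138, 0.001, 1.569]
contact_force: [2.0, 0.3, -3.4]
grip_width: 23.7
```

```bash
python3 -c "
from h import *
goal(670,-46,74,1.571)
c=bot.capture('top');save(c['color'],'tt2',(320,130,460,310),4)
c=bot.capture('scene');save(c['color'],'s4',(120,130,320,330),3)"
```

```text
t 4.88 pos [669.9 -44.   99.8] rot [3.138e+00 1.000e-03 1.569e+00] F [ 2.   0.3 -3.4] w 23.7
shift [-2.   0.  25.8] turn -0.1
```

View pics/tt2.png

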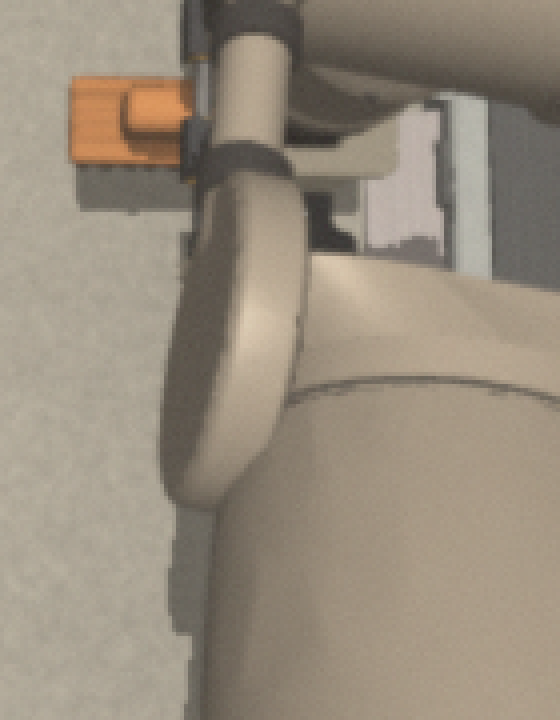

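View pics/s4.png

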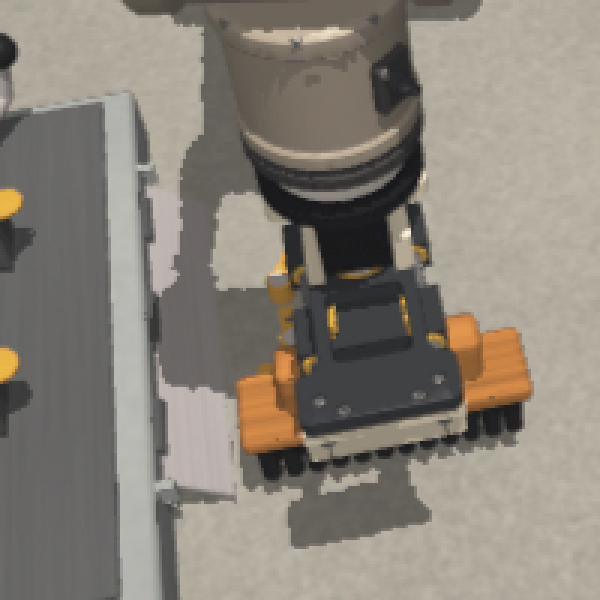

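```bash
python3 -c "
from h import *
c=bot.capture('top');s=bot.capture('scene')
for p in ((69,77),(69,162)): print(onz(c,(320+p[0]/4,130+p[1]/4),72))
for p in ((237,378),(243,452),(527,400),(518,328)): print(onz(s,(120+p[0]/3,130+p[1]/3),72 if p[1]<390 else 60))
print('flap tip scene',onz(s,(120+236/3,130+497/3),9))
"
```

```text
[689.16396373  36.73241874  72.        ]
[644.84519352  36.3252707   72.        ]
[ 650.03985763 -119.9200363    72.        ]
[ 690.25670787 -121.55974447   60.        ]
[693.40161572  33.46931256  60.        ]
[652.57081052  37.32422767  72.        ]
flap tip scene [ 685.2790796  -134.49041741    9.        ]
```

Call:
{"op": "play_rows", "data": {"moves": [255,-2,0,10,0,255,-2,0,20,0,255,-2,0,26,0,255,-2,0,26,0,255,-2,0,26,0]}}

```text
time: 5.5
tool_pos: [668.8, -45.8, 72.1]
tcp_rot: [-3.141, 0.0, 1.562]
contact_force: [-1.0, -0.1, 2.4]
grip_width: 23.8
```

```bash
python3 -c "
from h import *
goal(670,-46,74,1.571)"
```

```text
t 5.5 pos [668.8 -45.8  72.1] rot [-3.141  0.     1.562] F [-1.  -0.1  2.4] w 23.8
shift [-0.2  1.2 -1.9] turn -0.5
```

Call:
{"op": "play_rows", "data": {"moves": [255,0,-8,-1,0,255,0,-16,-1,0,255,0,-24,-1,0,255,0,-32,-1,0,255,0,-40,-1,0,255,0,-48,-1,0,255,0,-56,-1,0,255,0,-64,-1,0]}}

```text
time: 6.17
tool_pos: [604.4, -45.0, 72.3]
tcp_rot: [-3.141, -0.0, 1.562]
contact_force: [0.5, -0.7, -3.5]
grip_width: 23.9
```

Call:
{"op": "play_rows", "data": {"moves": [255,0,-8,0,0,255,0,-16,0,0,255,0,-24,0,0,255,0,-32,0,0,255,0,-40,0,0,255,0,-48,0,0,255,0,-56,0,0,255,0,-64,0,0]}}

```text
time: 6.83
tool_pos: [540.2, -44.5, 73.1]
tcp_rot: [3.141, 0.0, 1.563]
contact_force: [-0.3, 0.1, -3.0]
grip_width: 24.1
```

```bash
python3 -c "
from h import *
goal(450,-46,73,1.571)
c=bot.capture('wrist');save(c['color'],'w3')
c=bot.capture('scene');save(c['color'],'s5',(120,100,320,300),3)"
```

```text
t 6.83 pos [540.2 -44.5  73.1] rot [3.141 0.    1.563] F [-0.3  0.1 -3. ] w 24.1
shift [ -2.2 -90.2   0. ] turn -0.5
```

View pics/w3.png

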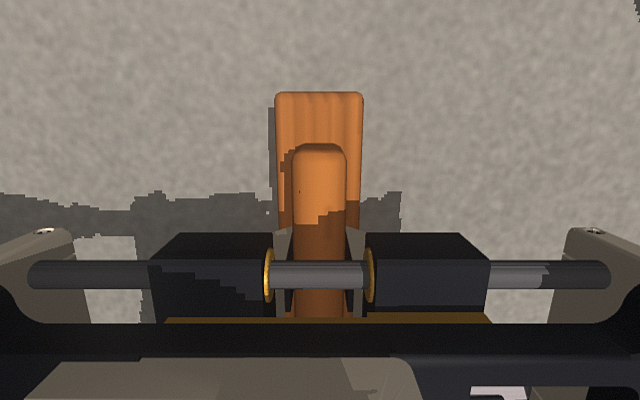

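View pics/s5.png

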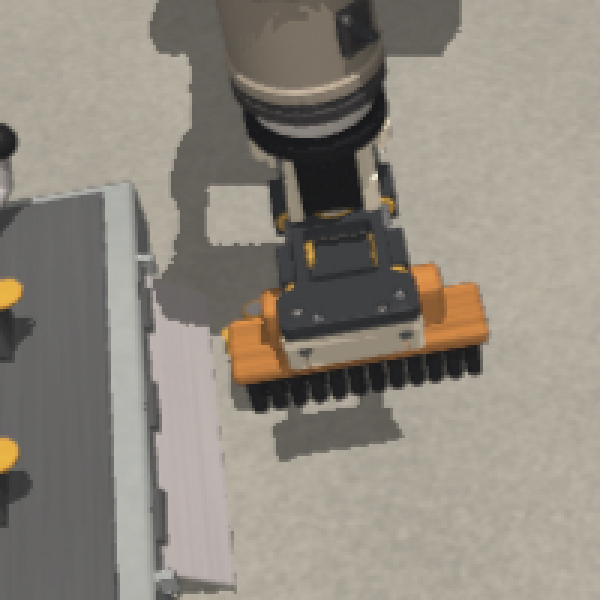

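Call:
{"op": "play_rows", "data": {"moves": [255,-2,-8,0,0,255,-4,-16,0,0,255,-6,-24,0,0,255,-6,-32,0,0,255,-6,-40,0,0,255,-6,-48,0,0,255,-6,-56,0,0,255,-6,-64,0,0]}}

```text
time: 7.6
tool_pos: [476.0, -50.0, 73.0]
tcp_rot: [3.141, 0.0, 1.563]
contact_force: [1.5, 0.6, -1.2]
grip_width: 23.7
```

```bash
python3 -c "
from h import *
goal(450,-46,73,1.571)
c=bot.capture('top');save(c['color'],'tt3',(320,170,460,350),4)
c=bot.capture('scene');save(c['color'],'s6',(120,80,320,280),3)"
```

```text
t 7.6 pos [476. -50.  73.] rot [3.141 0.    1.563] F [ 1.5  0.6 -1.2] w 23.7
shift [  3.8 -26.1   0. ] turn -0.5
```

View pics/tt3.png

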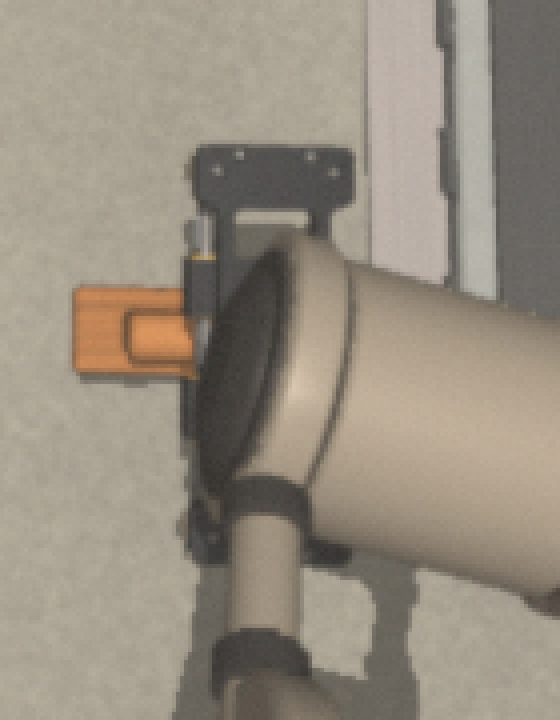

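View pics/s6.png

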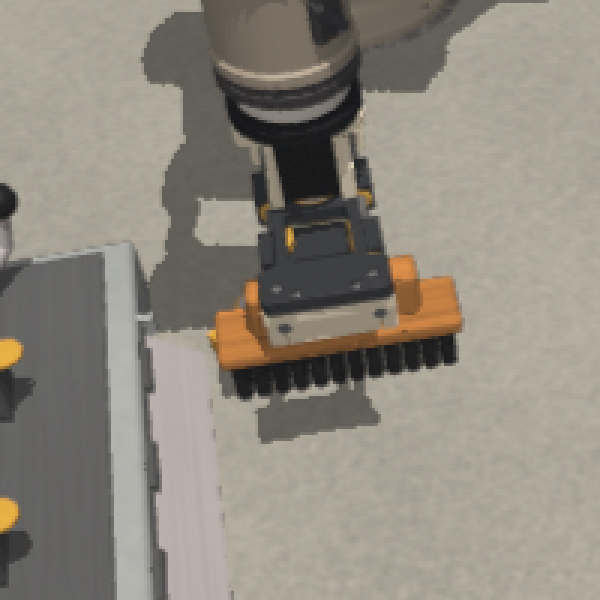

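```bash
python3 -c "
from h import *
s=bot.capture('scene')
for p in ((211,338),(208,345),(212,330)): print(onz(s,(120+p[0]/3,80+p[1]/3),14))
save(s['color'],'s7',(170,150,230,220),10)
print(onz(s,(120+217/3,80+366/3),46-14))
"
```

```text
[ 444.39501848 -135.13164912   14.        ]
[ 450.53020571 -137.45050695   14.        ]
[ 436.92206476 -134.07527751   14.        ]
[ 488.47214317 -129.91851567   32.        ]
```

View pics/s7.png

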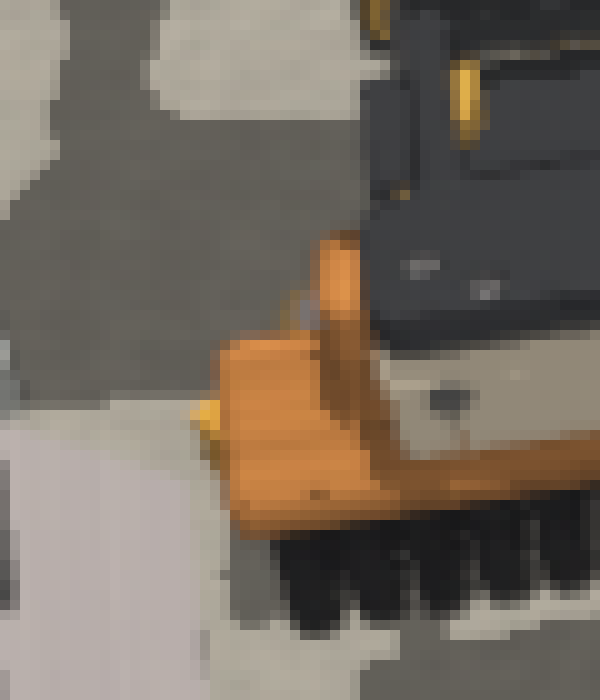

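Call:
{"op": "play_rows", "data": {"moves": [255,-2,-6,0,0,255,-4,-12,0,0,255,-5,-19,0,0,255,-5,-26,0,0,255,-5,-33,0,0,255,-7,-40,0,0,255,-13,-44,0,0,255,-20,-46,0,0]}}

```text
time: 8.42
tool_pos: [429.7, -69.8, 72.9]
tcp_rot: [-3.141, -0.0, 1.563]
contact_force: [0.4, 0.0, -2.5]
grip_width: 24.1
```

```bash
python3 -c "
from h import *
goal(400,-50,73,1.2)
s=bot.capture('scene')
save(s['color'],'s8',(160,100,260,220),6)
"
```

```text
t 8.42 pos [429.7 -69.8  72.9] rot [-3.141 -0.     1.563] F [ 0.4  0.  -2.5] w 24.1
shift [ 19.5 -29.8  -0. ] turn 20.8
```

View pics/s8.png

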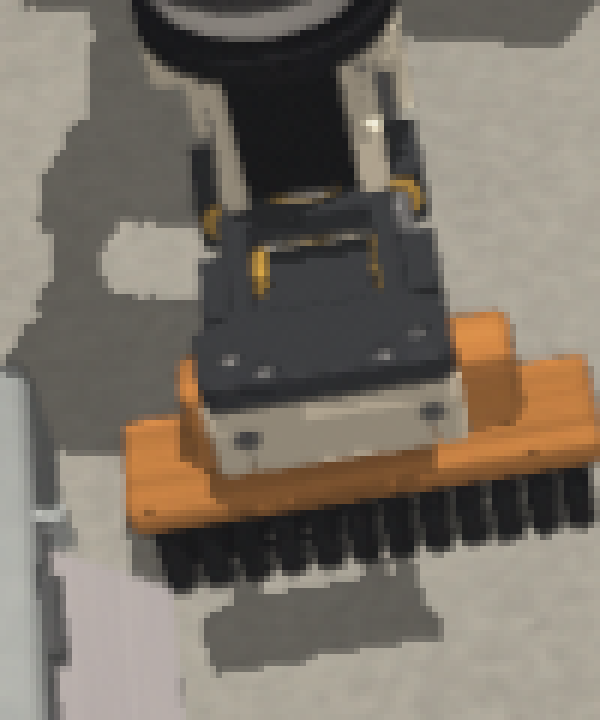

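Call:
{"op": "play_rows", "data": {"moves": [255,0,-4,0,3,255,0,-8,0,6,255,0,-12,0,9,255,0,-16,0,12,255,0,-18,0,15,255,0,-20,0,18,255,3,-22,0,20,255,8,-24,0,20]}}

```text
time: 9.13
tool_pos: [407.1, -62.1, 73.0]
tcp_rot: [3.141, 0.0, 1.211]
contact_force: [1.1, -1.1, -2.7]
grip_width: 24.1
```

```bash
python3 -c "
from h import *
goal(430,-50,73,1.2)
s=bot.capture('scene')
save(s['color'],'s9',(160,80,280,200),5)
s=bot.capture('top')
save(s['color'],'tt4',(320,200,460,380),4)
"
```

```text
t 9.13 pos [407.1 -62.1  73. ] rot [3.141 0.    1.211] F [ 1.1 -1.1 -2.7] w 24.1
shift [19.4 17.2  0. ] turn 0.7
```

View pics/s9.png

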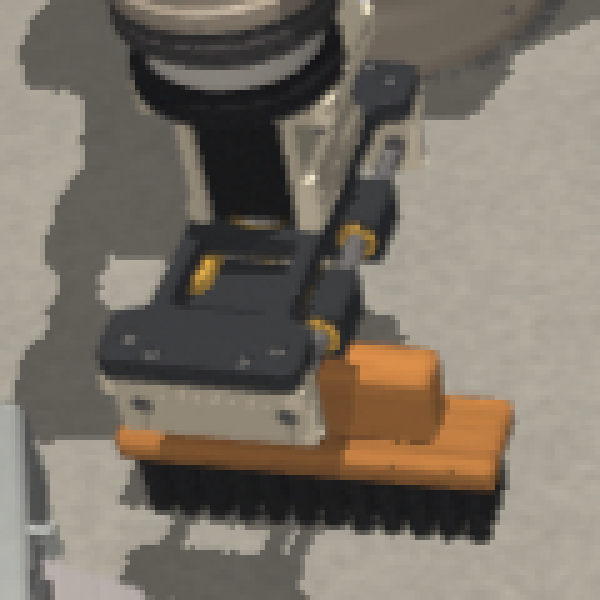

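View pics/tt4.png

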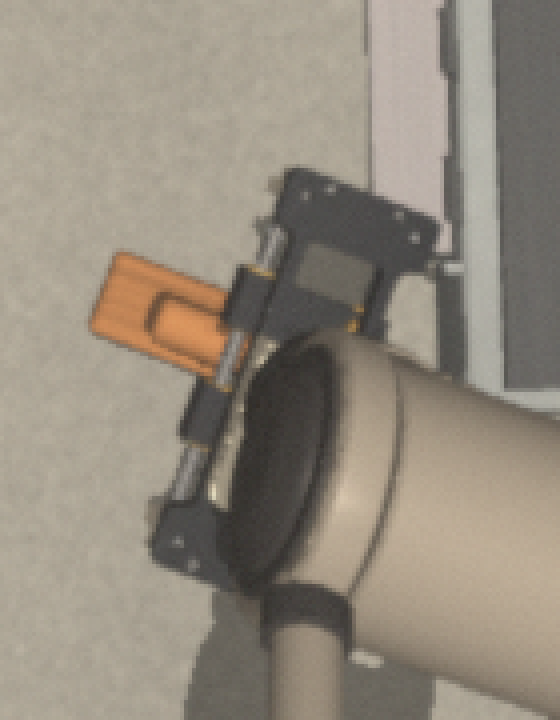

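Call:
{"op": "play_rows", "data": {"moves": [255,0,5,0,0,255,0,12,0,0,255,0,15,-20,0,255,0,20,-50,0,255,40,40,-60,3,255,80,60,-60,10,255,120,80,-60,17,255,160,90,-60,24]}}

```text
time: 9.9
tool_pos: [540.1, 44.7, 133.5]
tcp_rot: [3.139, -0.001, 0.802]
contact_force: [1.2, -0.3, -2.4]
grip_width: 24.2
```

```bash
python3 -c "
from h import *
goal(430,-50,73,1.2)
s=bot.capture('scene')
save(s['color'],'s10',(150,60,290,200),4)
s=bot.capture('top')
save(s['color'],'tt5',(290,190,450,350),4)
"
```

```text
t 9.9 pos [540.1  44.7 133.5] rot [ 3.139e+00 -1.000e-03  8.020e-01] F [ 1.2 -0.3 -2.4] w 24.2
shift [-144.7  -13.4   60.3] turn -22.8
```

View pics/s10.png

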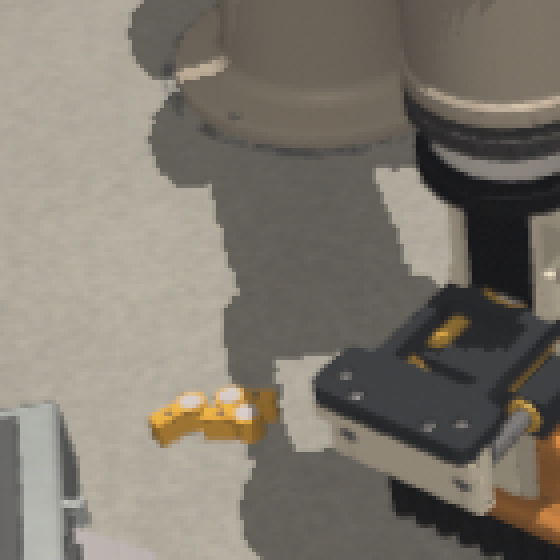

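View pics/tt5.png

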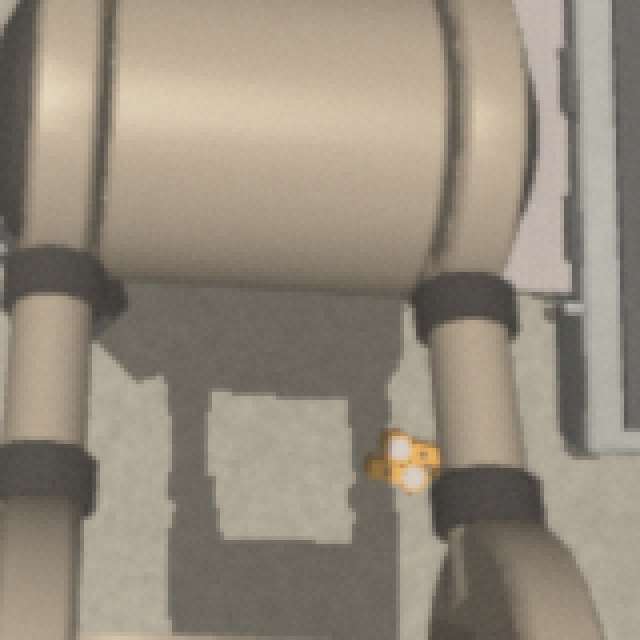

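```bash
python3 -c "
from h import *
s=bot.capture('scene')
for p in ((152,435),(262,440),(275,400),(230,390)): print(onz(s,(150+p[0]/4,60+p[1]/4),8))
goal(500,140,74,0.3)
"
```

```text
[ 364.92410434 -137.29117831    8.        ]
[382.71136476 -79.37629291   8.        ]
[352.24611271 -69.49023168   8.        ]
[338.186398   -93.17469941   8.        ]
t 10.05 pos [539.1  46.1 132.5] rot [ 3.141e+00 -1.000e-03  8.120e-01] F [-0.5 -0.8 -2.9] w 23.8
shift [ 41.2 -93.   58.5] turn 29.3
```

```bash
python3 -c "
from h import *
goal(480,110,74,0.2)
"
```

```text
t 10.05 pos [539.1  46.1 132.5] rot [ 3.141e+00 -1.000e-03  8.120e-01] F [-0.5 -0.8 -2.9] w 23.8
shift [  5.7 -86.9  58.5] turn 35.1
```

Call:
{"op": "play_rows", "data": {"moves": [255,1,-20,0,7,255,2,-40,10,14,255,3,-60,25,21,255,5,-87,38,28,255,6,-87,50,35,255,6,-87,58,35,255,6,-87,58,35,255,6,-87,58,35]}}

```text
time: 10.72
tool_pos: [479.0, 107.7, 74.9]
tcp_rot: [3.141, 0.0, 0.201]
contact_force: [-0.2, 0.0, -1.2]
grip_width: 23.4
```

Call:
{"op": "play_rows", "data": {"moves": [255,0,0,1,0,255,0,0,1,0]}}

```text
time: 10.88
tool_pos: [479.3, 108.0, 74.5]
tcp_rot: [3.141, -0.001, 0.198]
contact_force: [-0.1, -0.8, -3.0]
grip_width: 24.0
```

Call:
{"op": "play_rows", "data": {"moves": [255,0,0,1,0,255,0,0,1.5,0,255,0,0,1.5,0]}}

```text
time: 11.13
tool_pos: [478.6, 108.5, 72.6]
tcp_rot: [3.141, -0.0, 0.198]
contact_force: [-0.2, -0.3, -3.5]
grip_width: 23.9
```

Call:
{"op": "play_rows", "data": {"moves": [255,0,0,0.5,0,255,0,0,0.5,0,0,0,0,0.5,0,0,0,0,0.5,0,0,0,0,0.5,0,0,0,0,0.5,0,0,0,0,0.5,0,0,0,0,0.5,0]}}

```text
time: 11.8
tool_pos: [478.5, 108.6, 72.0]
tcp_rot: [3.141, -0.0, 0.198]
contact_force: [-0.4, 0.2, -0.2]
grip_width: 59.2
```

```bash
python3 -c "
from h import *
goal(494,367,150,0.12)
"
```

```text
t 11.8 pos [478.5 108.6  72. ] rot [ 3.141 -0.     0.198] F [-0.4  0.2 -0.2] w 59.2
shift [  65.9 -250.3  -78. ] turn 4.5
```

Call:
{"op": "play_rows", "data": {"moves": [0,0,0,-30,0,0,0,0,-70,0,0,10,-40,-78,4,0,20,-80,-78,4,0,30,-120,-78,4,0,40,-160,-78,4,0,53,-200,-78,4,0,62,-235,-78,4]}}

```text
time: 12.47
tool_pos: [493.0, 353.8, 150.0]
tcp_rot: [-3.141, -0.001, 0.128]
contact_force: [0.1, -0.5, 0.0]
grip_width: 91.8
```

Call:
{"op": "play_rows", "data": {"moves": [0,0,0,0,0,0,0,0,0,0]}}

```text
time: 12.63
tool_pos: [492.5, 352.9, 149.3]
tcp_rot: [3.141, 0.0, 0.131]
contact_force: [-0.1, -0.4, -0.4]
grip_width: 92.1
```

```bash
python3 -c "
from h import *
goal(494,367,150,0.12)
s=bot.capture('wrist')
save(s['color'],'w4')
s=bot.capture('scene')
save(s['color'],'s11',(270,60,490,260),3)
s=bot.capture('top')
save(s['color'],'tt6',(160,150,320,310),4)
"
```

```text
t 12.63 pos [492.5 352.9 149.3] rot [3.141 0.    0.131] F [-0.1 -0.4 -0.4] w 92.1
shift [  3.4 -13.7  -0.7] turn 0.6
```

View pics/w4.png

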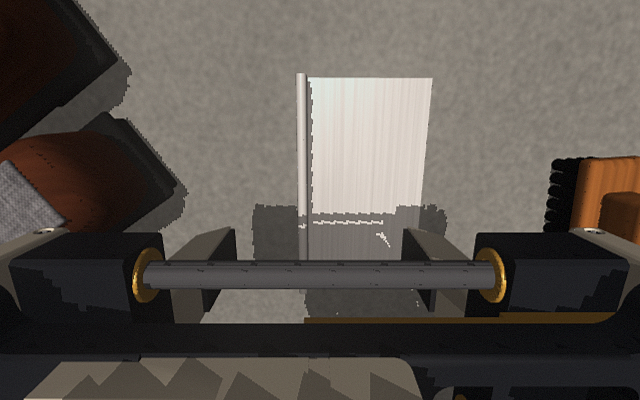

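View pics/s11.png

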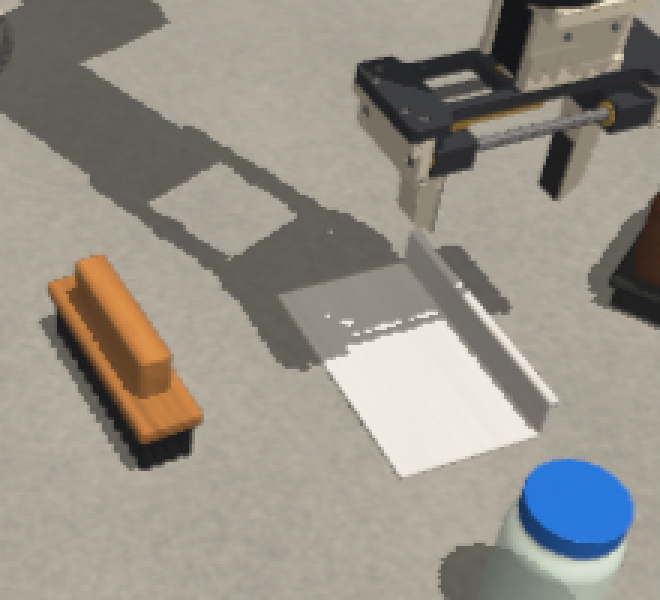

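View pics/tt6.png

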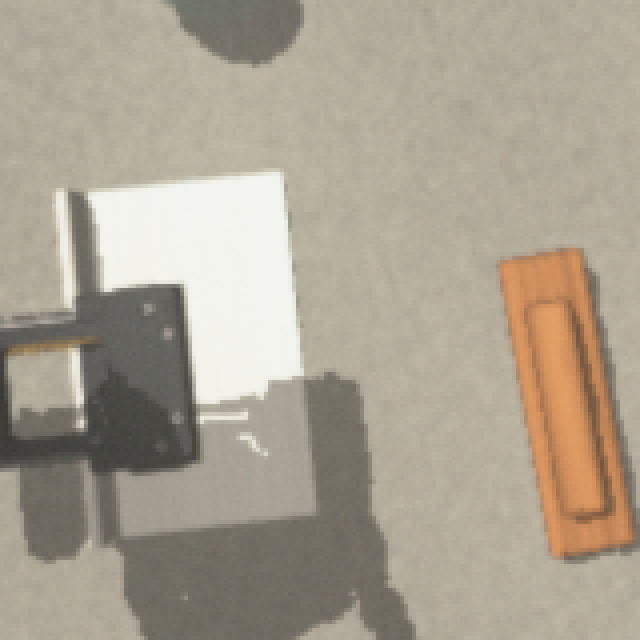

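```bash
cat >> h.py <<'E'
def won(uv,z,o,w):
    R=Rn.from_euler("xyz",o["tcp_rot"]).as_matrix();T=np.eye(4);T[:3,:3]=R;T[:3,3]=o["tool_pos"]
    M=T@w["T_tool_cam"];d=M[:3,:3]@np.array([(uv[0]-w["cx"])/w["fx"],(uv[1]-w["cy"])/w["fy"],1]);p=M[:3,3]
    return p+d*(z-p[2])/d[2]
E
python3 -c "
from h import *
o=bot.get_obs();w=bot.capture('wrist')
for u in ((301,74),(303.5,240),(296.5,75)): print(won(u,35,o,w))
for u in ((433,78),): print(won(u,3,o,w))
for v in (90,120,150,180,200): print(v,[int(x) for x in w['color'][v,290:316].astype(int).sum(1)])
"
```

```text
[589.21482373 375.82602972  35.        ]
[454.35267167 358.55139994  35.        ]
[588.07859654 379.13402834  35.        ]
[603.40282209 265.34058192   3.        ]
90 [394, 333, 449, 550, 588, 629, 682, 624, 566, 541, 475, 354, 216, 228, 365, 371, 361, 320, 686, 681, 662, 661, 668, 660, 667, 671]
120 [382, 386, 344, 493, 572, 600, 636, 645, 599, 557, 516, 421, 230, 194, 351, 372, 365, 346, 311, 655, 662, 652, 661, 653, 651, 656]
150 [368, 373, 374, 390, 534, 579, 605, 640, 619, 579, 541, 469, 337, 211, 262, 367, 357, 314, 652, 661, 638, 638, 650, 644, 643, 641]
180 [394, 382, 383, 317, 453, 554, 595, 613, 619, 589, 555, 506, 420, 232, 219, 343, 353, 343, 305, 627, 628, 608, 627, 628, 626, 622]
200 [375, 380, 382, 373, 368, 516, 584, 602, 608, 598, 572, 531, 448, 253, 179, 337, 339, 315, 530, 616, 609, 610, 607, 620, 619, 612]
```

Call:
{"op": "play_rows", "data": {"moves": [0,2,-12,30,0.3,0,2,-12,60,0.3,0,2,-12,90,0.3,0,2,-12,110,0.3,0,2,-12,121,0.3,0,2,-12,121,0.3,0,2,-12,121,0.3,255,2,-12,121,0.3]}}

```text
time: 13.5
tool_pos: [494.6, 363.4, 30.6]
tcp_rot: [-3.141, -0.002, 0.122]
contact_force: [0.1, 0.4, 0.0]
grip_width: 88.7
```

Call:
{"op": "play_rows", "data": {"moves": [255,0,0,0,0,255,0,0,0,0,255,0,0,0,0,255,0,0,0,0,255,0,0,0,0,255,0,0,0,0,255,0,0,0,0,255,0,0,0,0]}}

```text
time: 14.17
tool_pos: [493.6, 363.3, 28.9]
tcp_rot: [3.141, 0.0, 0.123]
contact_force: [-0.6, 0.3, -1.1]
grip_width: 36.3
```

Call:
{"op": "play_rows", "data": {"moves": [255,0,0,0,0,255,0,0,0,0,255,0,0,0,0,255,0,0,0,0,255,0,0,0,0,255,0,0,0,0]}}

```text
time: 14.67
tool_pos: [493.6, 363.4, 28.9]
tcp_rot: [-3.142, -0.0, 0.123]
contact_force: [-0.3, 1.3, -1.6]
grip_width: 7.6
```

```bash
python3 -c "
from h import *
goal(563,0,150,0.03)
s=bot.capture('scene')
save(s['color'],'s12',(330,60,510,240),4)
"
```

```text
t 14.67 pos [493.6 363.4  28.9] rot [-3.142 -0.     0.123] F [-0.3  1.3 -1.6] w 7.6
shift [  24.4  369.2 -121.1] turn 5.3
```

View pics/s12.png

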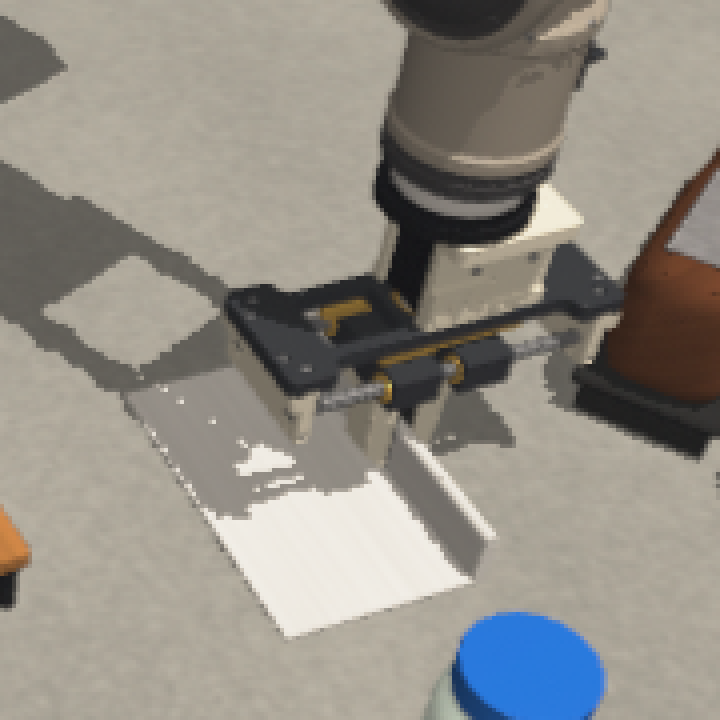

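Call:
{"op": "play_rows", "data": {"moves": [255,0,0,-10,0,255,0,0,-30,0,255,0,0,-55,0,255,0,0,-80,0,255,0,5,-103,0,255,1,18,-118,1,255,3,38,-121,2,255,4,60,-121,3]}}

```text
time: 15.38
tool_pos: [505.5, 303.7, 151.8]
tcp_rot: [-3.141, -0.003, 0.07]
contact_force: [-0.6, 0.3, -2.9]
grip_width: 7.7
```

```bash
python3 -c "
from h import *
goal(563,0,150,0.027)
s=bot.capture('scene')
save(s['color'],'s13',(330,40,510,220),4)
"
```

```text
t 15.38 pos [505.5 303.7 151.8] rot [-3.141e+00 -3.000e-03  7.000e-02] F [-0.6  0.3 -2.9] w 7.7
shift [ 36.2 307.    1.7] turn 2.4
```

View pics/s13.png

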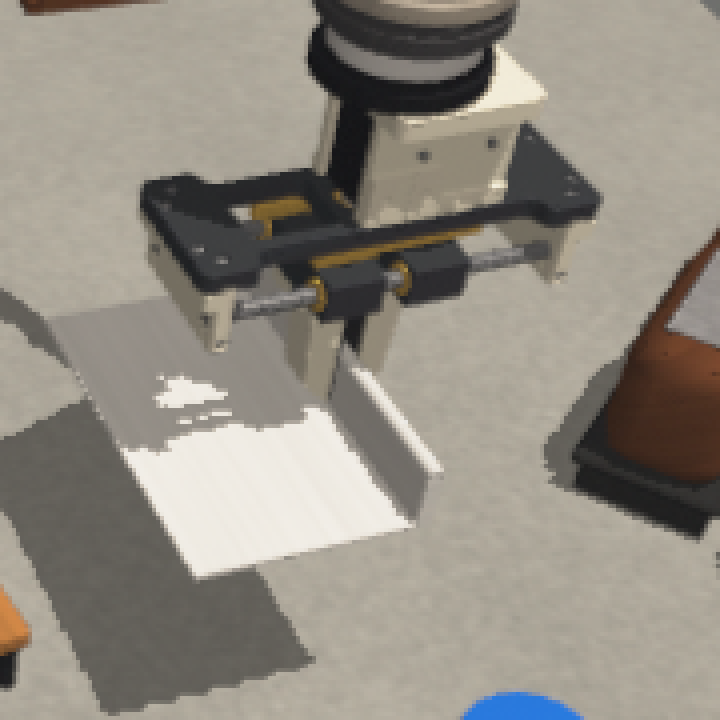

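Call:
{"op": "play_rows", "data": {"moves": [255,4,24,1,1,255,7,52,1,2,255,10,84,1,2.4,255,14,116,1,2.4,255,18,148,1,2.4,255,22,180,1,2.4,255,26,212,1,2.4,255,30,244,1,2.4]}}

```text
time: 16.1
tool_pos: [551.4, 60.7, 148.9]
tcp_rot: [3.141, 0.001, 0.027]
contact_force: [0.7, 0.4, -2.6]
grip_width: 7.5
```

Call:
{"op": "play_rows", "data": {"moves": [255,3,26,0,0,255,5,46,0,0,255,6,57,0,0,255,6,60,10,0,255,6,61,25,0,255,6,61,45,0,255,6,61,60,0,255,6,61,65,0]}}

```text
time: 16.77
tool_pos: [557.5, 3.4, 80.9]
tcp_rot: [-3.141, 0.005, 0.029]
contact_force: [-0.0, 0.6, -2.2]
grip_width: 8.0
```

```bash
python3 -c "
from h import *
goal(563,0,30,0.027)
s=bot.capture('scene')
save(s['color'],'s14',(130,60,370,300),3)
s=bot.capture('top')
save(s['color'],'tt7',(270,130,450,310),4)
"
```

```text
t 16.77 pos [557.5   3.4  80.9] rot [-3.141  0.005  0.029] F [-0.   0.6 -2.2] w 8.0
shift [ 5.7  3.6 50.9] turn 0.1
```

View pics/s14.png

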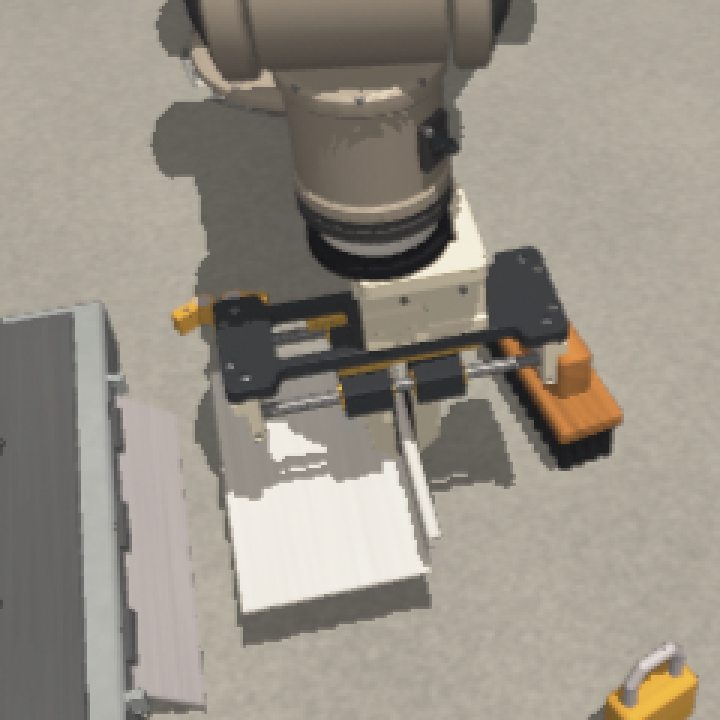

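View pics/tt7.png

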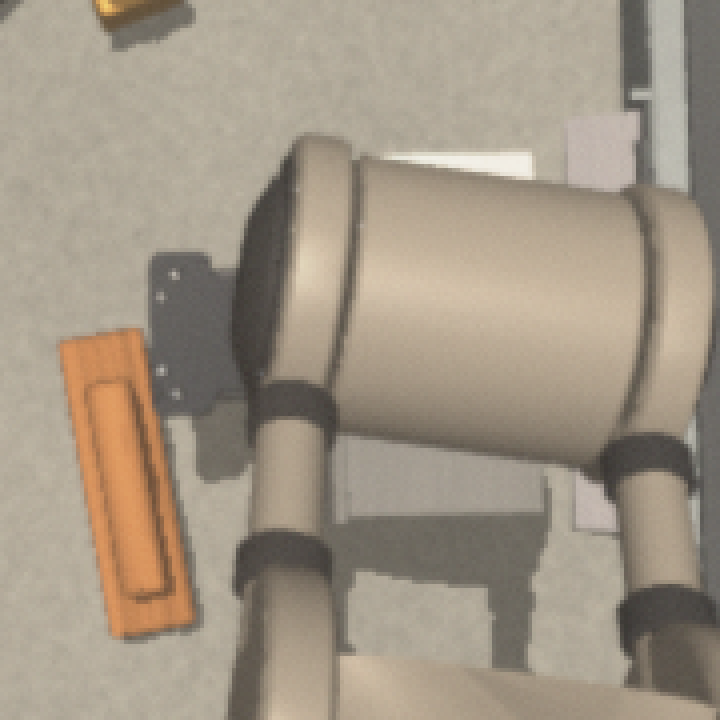

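```bash
python3 -c "
from h import *
s=bot.capture('scene');c=bot.capture('top')
print(two(c,(403.1,168.2),s,(211,263.5)))
for u in ((403.1,168.2),(406.7,258)): print(onz(c,u,54))
print('lip-end',onz(c,(270+335/4,130+520/4),54))
goal(563,-12,30,0.025)
"
```

```text
(array([ 655.15422005, -105.2880836 ,   52.45619394]), np.float64(2.5303892921738314))
[ 654.73669939 -106.156886     54.        ]
[ 464.22519852 -113.89088154   54.        ]
lip-end [459.24099284  -1.6630812   54.        ]
t 16.97 pos [559.9   2.7  84.4] rot [ 3.141e+00 -1.000e-03  2.900e-02] F [ 0.1  0.2 -1.4] w 7.7
shift [ 2.6 14.8 54.4] turn 0.2
```

```bash
python3 -c "
from h import *
c=bot.capture('top')
g=cv2.imread('pics/top0.png').astype(float).sum(2)
def fit(v0,v1,f,w,z,sgn,lab):
    pts=[]
    for v in range(v0,v1):
        u0=f(v); x=np.arange(int(u0-w),int(u0+w)); d=sgn*np.diff(g[v,x]); i=np.argmax(d)
        if 0<i<len(d)-1:
            a,b,e=d[i-1:i+2]; i=i+0.5*(a-e)/(a-2*b+e)
        pts.append((x[0]+i+0.5,v))
    P=np.array([onz(c,p,z)[:2] for p in pts])
    k=np.polyfit(P[:,0],P[:,1],1)
    for _ in range(3):
        r=P[:,1]-np.polyval(k,P[:,0]); P=P[abs(r)<max(2*r.std(),.5)]; k=np.polyfit(P[:,0],P[:,1],1)
    print(lab,'slope',k[0],'y@566',np.polyval(k,566),len(P),r.std())
fit(164,258,lambda v:411.3+2.4*(v-160)/102.7,5,10,1,'flap')
fit(125,295,lambda v:432.2+5.2*(v-118.7)/184,5,50,1,'rim')
fit(198,280,lambda v:165+(196+25*(v-193)/85)/3,5,3,-1,'strip rear')
fit(205,280,lambda v:165+(35+23*(v-197)/90)/3,5,35,1,'lip')
"
```

```text
flap slope 0.022229933027757727 y@566 -139.0025333751781 92 0.4902072195132205
rim slope 0.025766291722521168 y@566 -173.9202544513878 163 0.6332321921319504
strip rear slope 0.1268837803209093 y@566 265.104677700489 80 0.3902489126452981
lip slope 0.1273740203110191 y@566 379.63605917883 75 0.3459750028549947
```

Call:
{"op": "play_rows", "data": {"moves": [255,2,8,0,0.4,255,3.5,15,10,0.4,255,3.5,15,25,0.4,255,3.5,15,40,0.4,255,3.5,15,50,0.4,255,3.5,15,54,0.4,255,3.5,15,54,0.4,255,3.5,15,54,0.4]}}

```text
time: 17.68
tool_pos: [563.9, -13.1, 30.1]
tcp_rot: [3.141, -0.001, 0.021]
contact_force: [-0.5, 0.2, -1.3]
grip_width: 8.0
```

Call:
{"op": "play_rows", "data": {"moves": [255,0,0,1,0,255,0,0,1,0,255,0,0,1,0]}}

```text
time: 17.93
tool_pos: [563.7, -12.7, 29.1]
tcp_rot: [3.141, -0.0, 0.021]
contact_force: [-0.3, 0.2, -2.1]
grip_width: 8.0
```

```bash
python3 -c "
from h import *
goal(564.3,-62.5,29,0.021)
s=bot.capture('scene')
save(s['color'],'s15',(130,100,370,300),3)
"
```

```text
t 17.93 pos [563.7 -12.7  29.1] rot [ 3.141 -0.     0.021] F [-0.3  0.2 -2.1] w 8.0
shift [-0.5 49.8  0.1] turn 0.0
```

View pics/s15.png

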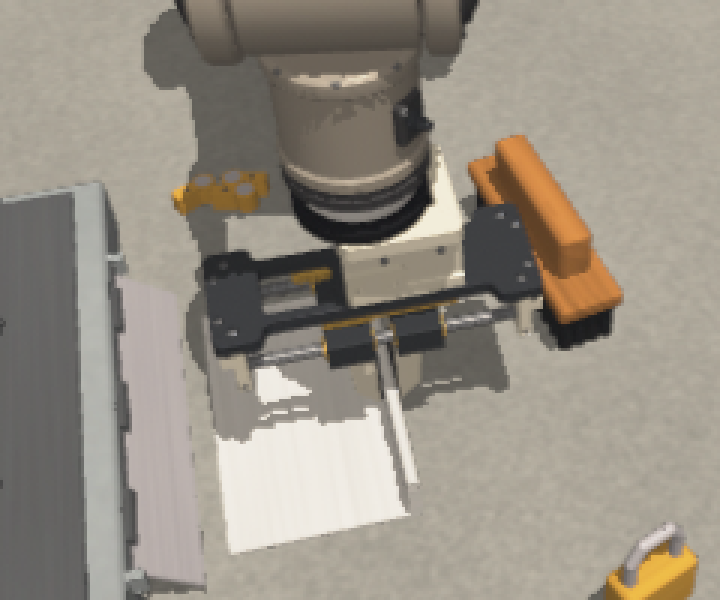

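Call:
{"op": "play_rows", "data": {"moves": [255,0,0,0.5,0,255,0,0,1,0,255,0,0,1,0]}}

```text
time: 18.23
tool_pos: [563.8, -12.7, 28.8]
tcp_rot: [3.141, -0.001, 0.022]
contact_force: [-2.2, 0.2, 4.3]
grip_width: 7.5
```

Call:
{"op": "play_rows", "data": {"moves": [255,0,0,0.5,0,255,0,0,0.5,0,255,0,0,0.5,0]}}

```text
time: 18.48
tool_pos: [563.8, -12.7, 28.8]
tcp_rot: [3.141, -0.001, 0.022]
contact_force: [-3.6, 0.2, 8.8]
grip_width: 7.6
```

Call:
{"op": "play_rows", "data": {"moves": [255,0,0,-0.8,0,255,0,4,-0.8,0,255,0,9,-0.8,0,255,0,14,-0.8,0,255,0,18,-0.8,0,255,0,18,-0.8,0]}}

```text
time: 18.98
tool_pos: [564.6, -31.7, 28.8]
tcp_rot: [3.141, -0.001, 0.021]
contact_force: [0.5, 0.1, 4.9]
grip_width: 7.7
```

```bash
python3 -c "
from h import *
goal(564.3,-62.5,29,0.021)
s=bot.capture('scene')
save(s['color'],'s16',(140,150,260,310),5)
"
```

```text
t 18.98 pos [564.6 -31.7  28.8] rot [ 3.141e+00 -1.000e-03  2.100e-02] F [0.5 0.1 4.9] w 7.7
shift [-0.9 30.8 -0.2] turn -0.0
```

View pics/s16.png

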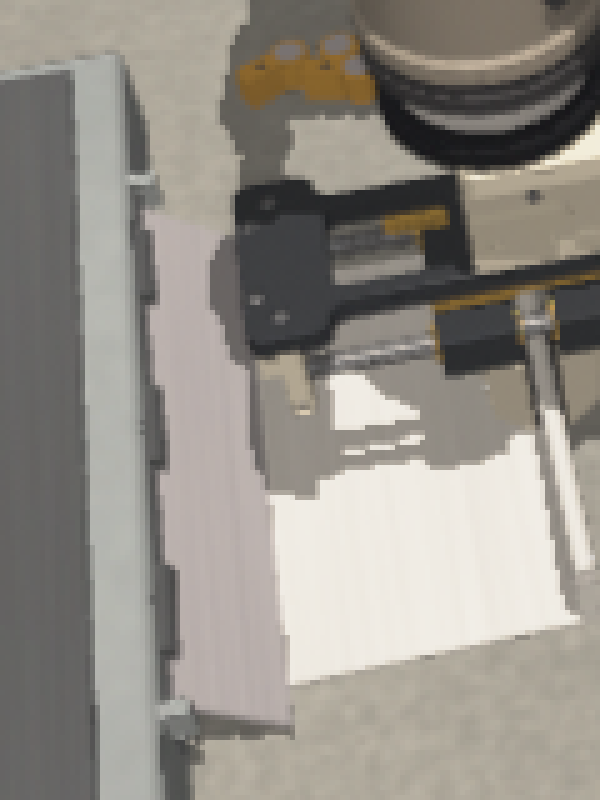

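Call:
{"op": "play_rows", "data": {"moves": [255,0,4,0,0,255,0,8,0,0,255,0,12,0,0,255,0,16,0,0,255,0,20,0,0,255,0,24,0,0,255,0,24,0,0]}}

```text
time: 19.62
tool_pos: [565.0, -55.6, 28.8]
tcp_rot: [3.141, -0.001, 0.021]
contact_force: [0.5, 1.0, 6.7]
grip_width: 7.8
```

```bash
python3 -c "
from h import *
goal(564.3,-62.5,29,0.021)
s=bot.capture('scene')
save(s['color'],'s17',(140,150,260,310),5)
s=bot.capture('top')
save(s['color'],'tt8',(300,130,460,310),4)
"
```

```text
t 19.62 pos [565.  -55.6  28.8] rot [ 3.141e+00 -1.000e-03  2.100e-02] F [0.5 1.  6.7] w 7.8
shift [-0.9  6.8 -0.2] turn -0.0
```

View pics/s17.png

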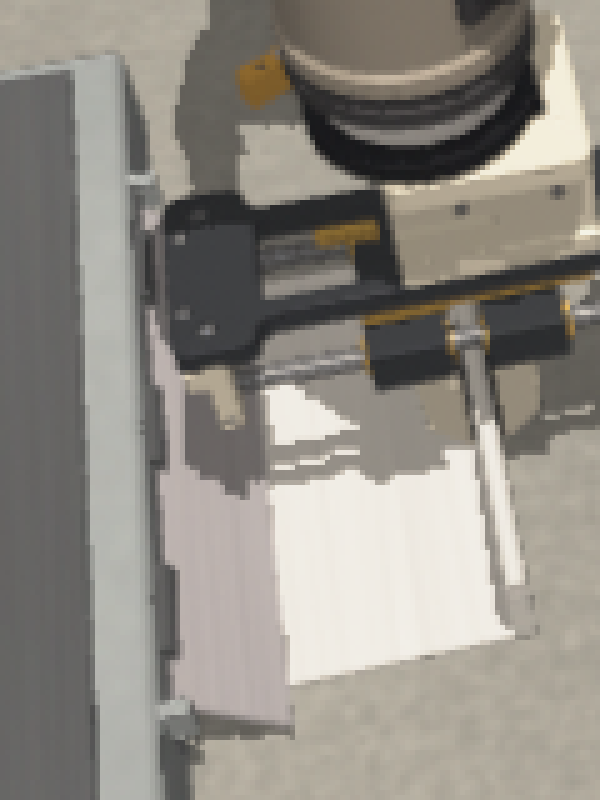

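View pics/tt8.png

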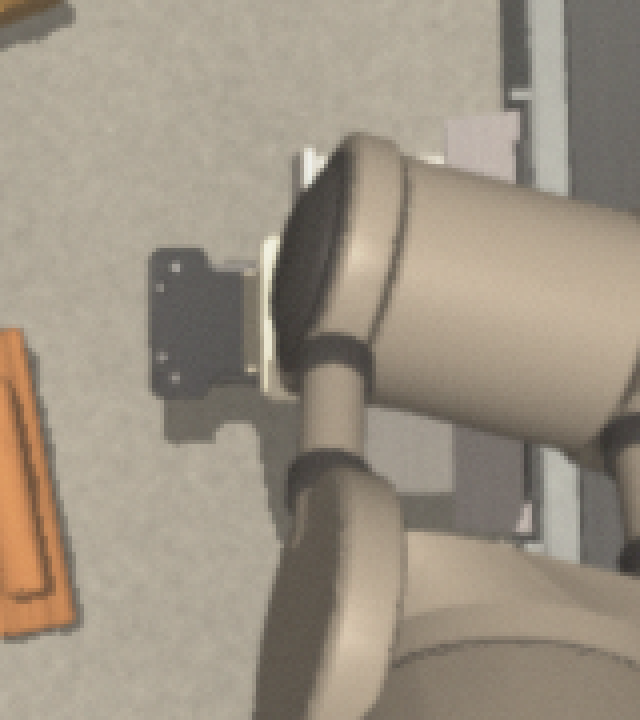

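Call:
{"op": "play_rows", "data": {"moves": [255,-0.5,1.5,0,0,255,-0.5,3,0,0,255,-0.5,4,0,0,255,-0.5,5,0,0,255,-0.5,5,0,0]}}

```text
time: 20.13
tool_pos: [564.6, -59.9, 28.8]
tcp_rot: [-3.141, -0.001, 0.021]
contact_force: [-0.5, 3.6, 6.1]
grip_width: 8.0
```

Call:
{"op": "play_rows", "data": {"moves": [255,0,1,0,0,255,0,1,0,0]}}

```text
time: 20.3
tool_pos: [564.6, -60.8, 28.8]
tcp_rot: [-3.141, -0.001, 0.021]
contact_force: [0.2, 4.2, 5.7]
grip_width: 7.5
```

Call:
{"op": "play_rows", "data": {"moves": [255,0,1,0,0,255,0,1,0,0]}}

```text
time: 20.47
tool_pos: [564.6, -61.8, 28.8]
tcp_rot: [-3.141, -0.001, 0.021]
contact_force: [-0.7, 4.3, 6.2]
grip_width: 7.8
```

Call:
{"op": "play_rows", "data": {"moves": [255,0,0.7,0,0,255,0,1,0,0]}}

```text
time: 20.63
tool_pos: [564.5, -62.1, 28.8]
tcp_rot: [-3.14, -0.001, 0.021]
contact_force: [-0.1, 9.4, 6.7]
grip_width: 7.7
```

Call:
{"op": "play_rows", "data": {"moves": [255,0,0.7,0,0,255,0,1,0,0]}}

```text
time: 20.8
tool_pos: [564.2, -62.3, 28.8]
tcp_rot: [-3.139, -0.0, 0.021]
contact_force: [-1.3, 13.2, 8.6]
grip_width: 7.7
```

Call:
{"op": "play_rows", "data": {"moves": [255,0,0.7,0,0,255,0,1,0,0]}}

```text
time: 20.97
tool_pos: [564.0, -62.5, 28.8]
tcp_rot: [-3.138, 0.0, 0.021]
contact_force: [-1.0, 17.1, 9.6]
grip_width: 7.5
```

```bash
python3 -c "
from h import *
o=bot.get_obs();print(o['moment'],o['contact_force'])
s=bot.capture('scene')
save(s['color'],'s18',(140,150,260,310),5)
c=bot.capture('top');save(c['color'],'tt9',(300,130,460,310),4)
w=bot.capture('wrist');save(w['color'],'w9')
"
```

```text
[2.5493462  0.25497812 0.18028057] [-0.98833808 17.08612325  9.63227206]
```

View pics/s18.png

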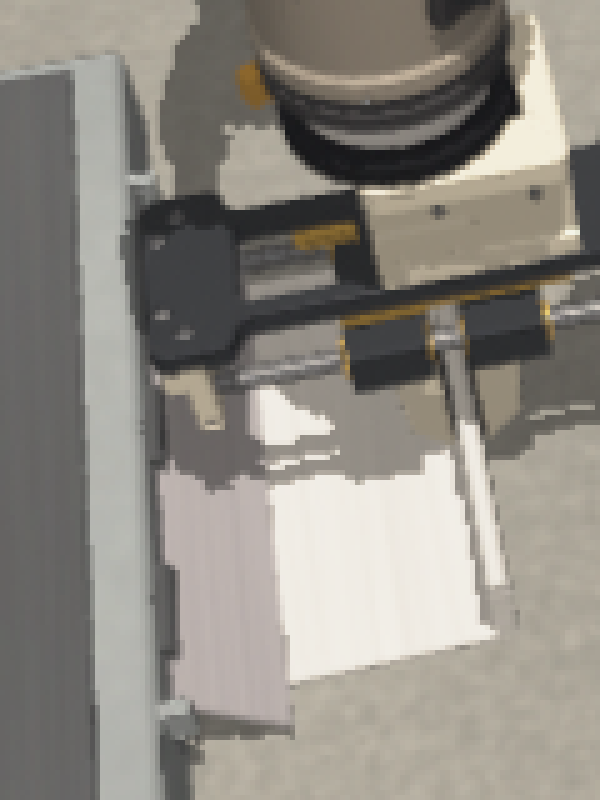

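View pics/tt9.png

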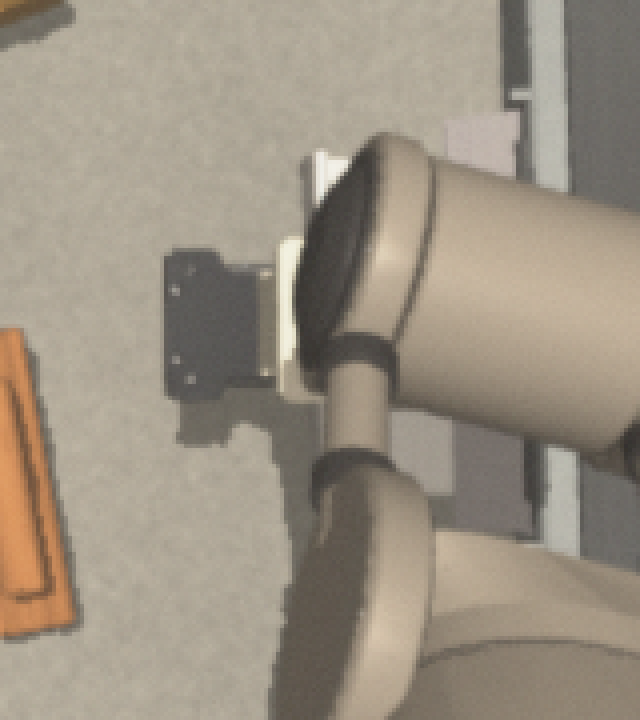

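View pics/w9.png

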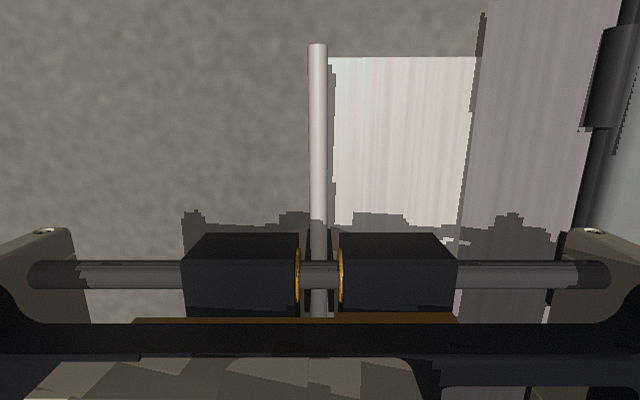

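Call:
{"op": "play_rows", "data": {"moves": [255,0,-0.5,0.5,0,255,0,-1,1,0,255,0,-1,1.2,0,255,0,-1,1.2,0]}}

```text
time: 21.45
tool_pos: [564.0, -62.4, 28.8]
tcp_rot: [-3.14, -0.0, 0.022]
contact_force: [-5.3, 9.8, 18.5]
grip_width: 8.0
```

Call:
{"op": "play_rows", "data": {"moves": [255,0,0,0.5,0,255,0,0,0.8,0,255,0,0,0.8,0,255,0,0,0.8,0]}}

```text
time: 21.78
tool_pos: [564.0, -62.4, 28.7]
tcp_rot: [-3.14, -0.0, 0.022]
contact_force: [-7.8, 11.4, 25.2]
grip_width: 7.6
```

```bash
python3 -c "
from h import *
goal(564,-62.5,29,0.021)
o=bot.get_obs();print(o['moment'])"
```

```text
t 21.78 pos [564.  -62.4  28.7] rot [-3.14  -0.     0.022] F [-7.8 11.4 25.2] w 7.6
shift [-0.   0.1 -0.3] turn 0.0
[1.7975262  1.33226247 0.07405426]
```

Call:
{"op": "play_rows", "data": {"moves": [255,-0.5,0,0,0,255,-0.8,0,0,0,255,-0.8,0,0,0,255,-0.8,0,0,0,255,-0.8,0,0,0,255,-0.8,0,0,0]}}

```text
time: 22.28
tool_pos: [564.0, -62.4, 28.8]
tcp_rot: [-3.14, -0.002, 0.022]
contact_force: [-4.8, 11.7, 23.2]
grip_width: 7.9
```

```bash
python3 -c "
from h import *
goal(564,-62.5,29,0.021)
s=bot.capture('scene');save(s['color'],'s19')
w=bot.capture('wrist');save(w['color'],'w10')
g=cv2.imread('pics/scene0.png')
save(np.hstack([g[180:310,170:215,::-1],s['color'][180:310,170:215]]),'cmp',None,4)
"
```

```text
t 22.28 pos [564.  -62.4  28.8] rot [-3.14e+00 -2.00e-03  2.20e-02] F [-4.8 11.7 23.2] w 7.9
shift [-0.   0.1 -0.2] turn 0.0
```

View pics/s19.png

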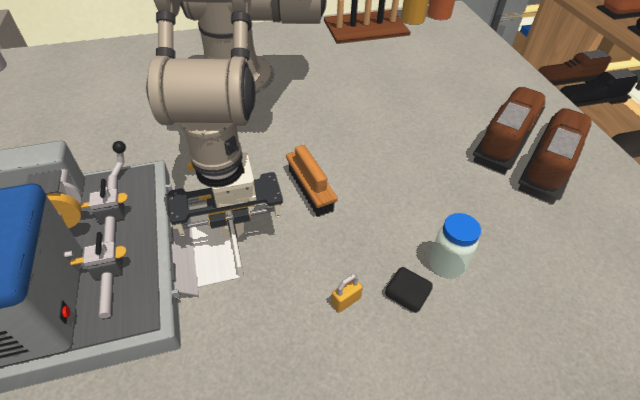

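View pics/cmp.png

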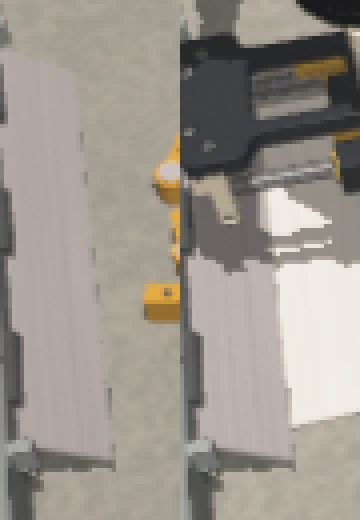

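```bash
python3 -c "
from h import *
print(bot.close_job())"
```

```text
the job is handed in; nothing more can be done
None
```

The job is handed in at about 22 s of the 72 s allowed, and nothing in my last checks looked wrong.

- **Offcuts:** The brush swept all three into one touching pile at about x 340–385, y −140 to −70. That is about 85 mm clear of the strip's place. Midway, one offcut stuck out about 8–10 mm past the end of the brush, and I caught it again. The arm partly hides the pile in the last picture, but earlier views show it whole.
- **Brush:** It stands on its bristles near where it started, at about (479, 108), and the pictures confirm this.
- **Strip:** I carried it by its lip, which faces away from the machine, and set it flat. I then slid it under the flap until the push force rose from 4 N to 17 N at TCP y −62.3. I had predicted contact at −62.5. The turning moment stayed low, so both rear corners seem to be at the foot, but I could not see the rear edge under the flap.
- **Flap:** In the scene camera its free corner is at the same pixels (within about one) before and after, so it was not lifted.
- **Final hold:** The lip is pinched, with about 23 N pressing down and about 12 N towards the foot. Position was steady over the last half second. About 5 N of sideways force was left.
- **Bystanders:** The jar, padlock and heel were not touched and look unmoved.

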